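# Unlock a dumbbell and hold up its end cap

### The job

The orange plate standing in the slotted aluminium holder locks the end cap of the navy dumbbell that stands on end beside it: slide the plate straight up out of its slot, put it in the open clear box and let go of it. Then take the cap by its grip knob, find out which way it loosens (it may be left- or right-handed, and it does not show), unscrew it and lift it clear above the dumbbell. Finish while still holding the cap up, level and still; leave the other things where they lie.

Things in the scene. Friction and masses are not known exactly. Their poses are not given: they have to be found in the camera images.
- stand: Fixed ply base 130 x 180 x 18 mm with a navy dumbbell standing on end (heads 68 mm across, top face 168 mm above the table). Origin: on the dumbbell's axis at table height, z up. On its -y side an aluminium column 28 mm wide holds the plate: slot centre 65 mm along -y, 11 mm wide (x), 60 mm long (y), floor at 125 mm, top edge at 165 mm.
- plate_center (a point): Centre of the loose orange locking plate: 8 mm thick (its x), 56 mm wide (its y), 100 mm tall (its z). At first its top edge is 225 mm above the table, higher than all near it but the grip knob.
- plate: The same plate, about 60 g; origin at the middle of its lower edge. It stands 40 mm deep in the slot with its inner edge between two ribs on the cap's side, so the cap cannot turn. It must rise about 75 mm to clear slot and ribs.
- box_in (a point): Centre of the inner floor (about 4 mm above the table) of the open clear acrylic box, fixed, outside 210 (its x) x 170 (its y) x 50 mm tall, walls 4 mm. The plate may stand, lean or lie in it.
- cap_knob (a point): Centre of the smooth round navy grip knob on top of the end cap: 24 mm across, upright, 30 mm tall; at first 215 mm above the table. The cap's pale round body, 60 mm across, lies 15 to 47 mm below this point; two ribs reach 44 mm out from the axis on its -y side. At first its axes match the stand's.
- cap: The loose cap, about 80 g; origin: centre of its lower rim. Coarse quick thread: the wrong way it meets a hard stop within 10 degrees; the right way it turns easily and lifts straight off once turned 50 to 125 degrees (aim for 65). Gripped hard and turned against the stop, the knob just slips in the fingers. Which way differs each time. Pulled up earlier it stays caught.
- roller: Bystander: wooden massage roller, 300 mm long (its y), 48 mm across; origin under its centre.
- ball_ring: Bystander: black rubber ring 60 mm across, 10 mm high, in which the red ball (65 mm) rests; origin under its centre.
- carabiner: Bystander: aluminium carabiner 110 x 60 x 10 mm lying flat; origin under its centre.
- ball_center (a point): Bystander: centre of the red ball, 65 mm across.
Not all that is in view belongs to the job. There is more than one size of the cap; the one meant has the size given above.

How it is judged (in metres and radians):
On the way, in this order (a step that is already met when the one before it is completed fails the run):
1. the plate is drawn up clear of its slot (z of plate_center in the frame of stand above 0.222 m and horizontal distance between cap_knob and stand below 0.01 m), for 0.1 s.
2. the plate is in the clear box and let go (x of plate_center in the frame of box_in between -0.098 and 0.098 m and y of plate_center in the frame of box_in between -0.078 and 0.078 m and z of plate_center in the frame of box_in below 0.07 m and contact force between the fingers and plate below 0.1 N), for 0.2 s.
3. the cap is unscrewed on its neck (angle between the y axis of cap_knob and the y axis of stand, either way round above 0.65 rad and z of cap_knob in the frame of stand below 0.235 m and horizontal distance between cap_knob and stand below 0.01 m), for 0.05 s.
At the end, for the whole second after the job is handed in: Cap held by the gripper alone, knob centre over 250 mm above the table, off the dumbbell, within 0.3 rad of level, still; plate at rest and untouched in the clear box (centre within 98 mm in x and 78 mm in y of its middle, under 70 mm above its floor) (all of step 2 and height (world z) of cap_knob above 0.25 m and contact force between the fingers and cap above 1 N and contact force between cap and stand below 0.05 N and angle between cap_knob's own z axis and vertical below 0.3 rad and linear speed of each of cap, plate below 0.03 m/s); the arm keeps its last pose, push and grip.
It fails at once if a bystander is shifted by more than 40 mm (distance of any of roller, ball_ring, carabiner, ball_center from where it was at the start of the episode above 0.04 m).
It also fails if it takes over 54 s, if anything falls off the work surface, if the arm or the gripper's body presses on something with over 40 N, if the wrist force passes 120 N, or if a joint passes its speed limit or range.

### The arm

A 6-joint arm with a two-finger parallel gripper is mounted at the origin on the work surface. World frame = base frame: x ahead of the robot, y to its left, z up, the work surface at z = 0. Lengths are in m, angles in degrees, forces in N, time in s.
With the tool pointing down it reaches from about 0.275 to 0.85 m from the base axis. Payload 5.2 kg.
Tool frame: the origin (TCP) lies midway between the tips of the shut fingers; the grasp point (between the pads) lies 19 mm behind it; z points along the fingers, x is the direction in which the jaws open and shut, and the axes are right-handed (so a half turn about z gives the same grasp; the last joint's range is limited). The gripper opens to 85 mm and grips with 20 to 120 N. Pads are 22 mm wide; open, the fingers measure 114 mm over their backs; the gripper's body (76 mm by 85 mm) begins 54 mm behind the grasp point. The pads swing forward as they close: fully open they stand 13 mm farther back than shut.
Start: joints at [-87.078, 14.817, 87.949, -0, 77.235, -11.62], TCP at [0.138, -0.532, 0.231] pointing down, gripper open.
Joint ranges: [-179.93, 179.93], [-52.35, 119.4], [10.71, 147.94], [-69.91, 249.91], [12.55, 155.21], [-178.61, 178.61]. Speed limits (degrees/s): [147.25, 147.25, 180, 180, 180, 180].

### API

Orientations are given as a 3x3 rotation matrix whose columns are the frame's x, y, z axes.
In Python, from station import manip, optics, close_job, find_in, landmark_of gives the robot as it stands.
- The arm moves only by the tool move_arm, never from a script. Its argument "increments" is a list of rows, each an object of numbers: "dx", "dy", "dz": the shift along the tool's x, y, z in units of 50 mm (1.0 is 50 mm); "ax", "ay", "az": the turn, a rotation vector about the tool's x, y, z in units of 6 degrees (1.0 is 6 degrees); "claw": the closure, from -1 (fully open) to 1 (shut). In form: [{"dx": .., "dy": .., "dz": .., "ax": .., "ay": .., "az": .., "claw": ..}, ...]. A call has 1 to 12 rows; each row is the pose to reach, as a shift and turn from the pose commanded when the call began, along the tool's axes at that moment; what a row does not reach only later rows make up. A row lasts 1/10 s, in which the tool goes at most 50 mm and 8.59 degrees, less where a joint would pass 70% of its speed; a pose out of reach is approached as far as the arm can. A call with a gripper value outside its range is refused whole. The fingers move at their own pace and stop on an object; the grip force is fixed at half the most. Time passes only in rows, so rows that repeat a pose let the fingers close. It gives the time, the measured TCP pose, the force and the opening at its end, in the units of the state.
- manip.observe(): the state, without advancing time (a new reading comes with each control period).
- optics.snapshot(name): name is "side" or "top"; returns a dict with "frame" (420x560x3 uint8, red, green, blue), "z_map" (420x560 float32, m along the optical axis (not along the pixel's ray), 0 where there is no reading), "camera_matrix" (3x3 intrinsics, pixels), "rvec" (rotation vector, rad) and "tvec" (3), from world to camera coordinates, as OpenCV has them. Camera axes: x right, y down, z forward; pixel columns grow to the right and rows downward; lengths in m; the calibration is good to about 2 mm. A picture is of the moment at which its call begins.
- close_job(): hands the job in, once; it reports no verdict.
Trained networks look in the newest picture that a camera, given by its name, has taken for a name from the list of things; names that differ only in an ending like _2 or _b are one class to them, and where a whole thing is asked for, a point or a joint stands for the part that bears it (a point fixed in the world has none). Each returns a list of dicts, best first, with "confidence" (0 to 1); they miss things now and then, are a little off and sometimes report something else, mostly with a low value. They report only what shows in the picture. A call takes as long as a camera call. They do not tell look-alikes from the thing itself.
- find_in(camera, name): "rect" ([left, top, right, bottom] in pixels, round what is visible of it).
- landmark_of(camera, name): "point" ([column, row] in pixels: a listed point, or the origin of a listed thing).
The state is a dict: "time": time; "joint_pos": joint angles; "qd": joint speeds; "joint_torque": joint torques, N m; "ee_pos": TCP position; "tcp_rot": TCP orientation; "force": force on the tool from outside, world axes, zero at the start; "torque": the same for the moment, N m; "gripper_width": finger opening in m.
Only numpy, scipy, OpenCV 4.12 (cv2) and the standard library are available. Lean on these libraries where they do the work, as an engineer would, in place of code of your own. Each camera call takes 0.05 s, during which the arm holds its last target. There are 200 camera calls.

## Working session

There is one attempt and no reset: what is moved stays moved. The work goes in short steps, Python scripts to look and compute and a tool call to move; the robot and the scene stay as the last step left them, time stands still between calls to the robot, and variables do not carry over. Pictures are saved under pics/ and viewed, about 8 in all and at most 12, crops included, and the job is handed in when it is done.

Besides the shell and the picture viewer there is one more tool, called as a command line: name --argument value ..., lists and objects as JSON in quotes. move_arm: Moves the arm, as the interface text tells. Its arguments: {"type":"object","properties":{"increments":{"type":"array"}},"required":["increments"]}

```bash
mkdir -p pics; cat > h.py <<'E'
import numpy as np, cv2
from station import manip, optics, close_job, find_in, landmark_of
def snap(n):
    s=optics.snapshot(n); s['R']=cv2.Rodrigues(np.array(s['rvec'],float))[0]; s['t']=np.array(s['tvec'],float).ravel(); return s
def ray(s,p):
    K=np.array(s['camera_matrix']); d=np.linalg.solve(K,[p[0],p[1],1.]); return -s['R'].T@s['t'], s['R'].T@d
def at_z(s,p,z):
    o,d=ray(s,p); return o+d*(z-o[2])/d[2]
def at_depth(s,p):
    o,d=ray(s,p); return o+d*s['z_map'][int(round(p[1])),int(round(p[0]))]
def cloud(s):
    K=np.array(s['camera_matrix']); v,u=np.mgrid[:420,:560]; z=s['z_map']
    c=np.stack([(u-K[0,2])/K[0,0]*z,(v-K[1,2])/K[1,1]*z,z],-1)
    w=(c-s['t'])@s['R']; w[z==0]=np.nan; return w
def proj(s,P):
    q=s['R']@np.array(P,float)+s['t']; q=np.array(s['camera_matrix'])@q; return q[:2]/q[2]
def save(s,f,box=None,k=1):
    im=s['frame'][:,:,::-1]
    if box: l,t,r,b=box; im=im[t:b,l:r]
    if k!=1: im=cv2.resize(im,None,fx=k,fy=k,interpolation=cv2.INTER_CUBIC)
    cv2.imwrite('pics/'+f,im)
E
python3 - <<'E'
from h import *
np.set_printoptions(precision=3,suppress=True)
ims=[]
for n in ['side','top']:
    s=snap(n); save(s,n+'0.png'); ims.append(s['frame'])
    print(n,'cam',-s['R'].T@s['t'])
    for t in ['plate_center','cap_knob','stand','box_in','roller','carabiner','ball_center']:
        for d in landmark_of(n,t)[:3]:
            print(n,t,np.round(d['point'],1),round(d['confidence'],2),at_depth(s,d['point']), at_z(s,d['point'],{'plate_center':.175,'cap_knob':.215,'stand':0,'box_in':.004,'ball_center':.035}.get(t,0)))
print(manip.observe())
E
```

```text
side cam [ 0.371 -0.62   0.608]
side plate_center [242.9 293. ] 0.83 [ 0.51  -0.233  0.185] [ 0.513 -0.224  0.175]
side cap_knob [242.7 238.5] 0.86 [ 0.534 -0.177  0.224] [ 0.538 -0.167  0.215]
side stand [246.4 341.2] 0.81 [ 0.503 -0.259  0.124] [ 0.536 -0.166  0.   ]
side box_in [172.1 218.1] 0.86 [0.512 0.208 0.004] [0.512 0.208 0.004]
side box_in [343.5 240.6] 0.28 [ 0.776 -0.07   0.057] [ 0.815 -0.017  0.004]
side roller [284.3 196.3] 0.89 [0.759 0.151 0.028] [0.778 0.188 0.   ]
side roller [242.5 319.2] 0.52 [ 0.5   -0.256  0.164] [ 0.548 -0.121  0.   ]
side carabiner [379.6 311.7] 0.56 [ 0.771 -0.206  0.   ] [ 0.771 -0.205  0.   ]
side ball_center [343.4 241.7] 0.93 [ 0.776 -0.07   0.055] [ 0.79  -0.05   0.035]
top cam [ 0.52  -0.024  1.038]
top plate_center [413.7 277.1] 0.57 [ 0.505 -0.221  0.194] [ 0.505 -0.226  0.175]
top cap_knob [383.  255.4] 0.83 [ 0.54  -0.164  0.231] [ 0.541 -0.167  0.215]
top cap_knob [297.1 217.7] 0.58 [ 0.621 -0.027  0.043] [ 0.604 -0.026  0.215]
top box_in [182.4 272.6] 0.83 [0.511 0.214 0.002] [0.511 0.213 0.004]
top roller [196.7 144.9] 0.91 [0.774 0.18  0.045] [0.785 0.19  0.   ]
top ball_center [312.9 135. ] 0.62 [ 0.787 -0.059  0.065] [ 0.795 -0.06   0.035]
{'time': 0.8, 'joint_pos': array([-87.078,  14.812,  87.948,   0.   ,  77.235, -11.62 ]), 'qd': array([ 0.   ,  0.074, -0.106, -0.024, -0.042,  0.028]), 'joint_torque': array([  0.002, -44.586, -29.088,  -0.   ,   0.001,   0.   ]), 'ee_pos': array([ 0.138, -0.532,  0.231]), 'tcp_rot': array([[ 0.251, -0.968,  0.   ],
       [-0.968, -0.251, -0.   ],
       [ 0.   ,  0.   , -1.   ]]), 'force': array([0.064, 0.14 , 1.036]), 'torque': array([ 0.035, -0.014, -0.022]), 'gripper_width': 0.08532988607899702}
```

View pics/side0.png

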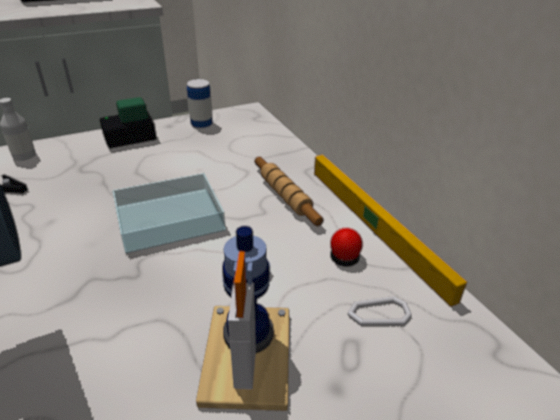

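View pics/top0.png

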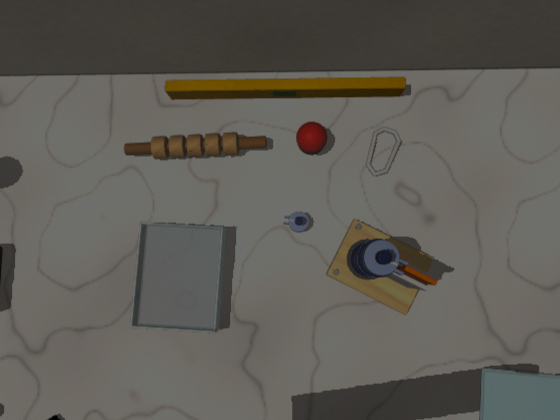

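The pictures show two cap candidates. The cap on the dumbbell is at top (383,256) / side (243,238). A small cap lies on the table at top (297,218). The one meant must be the first, because its knob is 215 mm up and its body is 60 mm across; the loose one is far smaller. I'll confirm this in a crop and take fine measurements.

```bash
python3 - <<'E'
from h import *
np.set_printoptions(precision=4,suppress=True)
s=snap('top'); save(s,'crop1.png',(270,190,460,330),4)
w=cloud(s); f=s['frame'].astype(int)
org=(f[...,0]>120)&(f[...,1]<110)&(f[...,2]<70)
reg=np.zeros((420,560),bool); reg[190:330,330:460]=1
z=w[...,2]
m=org&reg&(z>.215)
p=w[m]; print('plate top',m.sum(),p.mean(0),p.min(0),p.max(0)); (c,sz,a)=cv2.minAreaRect(p[:,:2].astype(np.float32)*1000); print(c,sz,a)
u,sv,vt=np.linalg.svd(p[:,:2]-p[:,:2].mean(0),full_matrices=False); print('dir',vt[0])
m2=reg&~org&(z>.222)&(z<.24); p=w[m2]; 
cc=cv2.minEnclosingCircle(p[:,:2].astype(np.float32)*1000); print('knob',m2.sum(),p.mean(0),cc)
m3=reg&~org&(z>.192)&(z<.208); p=w[m3]; print('body',m3.sum(),cv2.minEnclosingCircle(p[:,:2].astype(np.float32)*1000))
rb=np.zeros_like(reg); rb[205:235,275:320]=1; m4=rb&(z>.012)&(w[...,2]<.1); print('small cap',cv2.minEnclosingCircle(w[m4][:,:2].astype(np.float32)*1000), np.nanmax(z[rb]))
# base board: z 0.01..0.026
m5=reg&(z>.012)&(z<.024); print('base',cv2.minAreaRect(w[m5][:,:2].astype(np.float32)*1000))
# box walls
rb=np.zeros_like(reg); rb[200:350,110:250]=1; m6=rb&(z>.035)&(z<.06); print('box',m6.sum(),cv2.minAreaRect(w[m6][:,:2].astype(np.float32)*1000))
q=manip.observe()
E
```

```text
<stdin>:9: RuntimeWarning: Mean of empty slice.
  ret = um.true_divide(
Traceback (most recent call last):
ValueError: zero-size array to reduction operation minimum which has no identity
```

View pics/crop1.png

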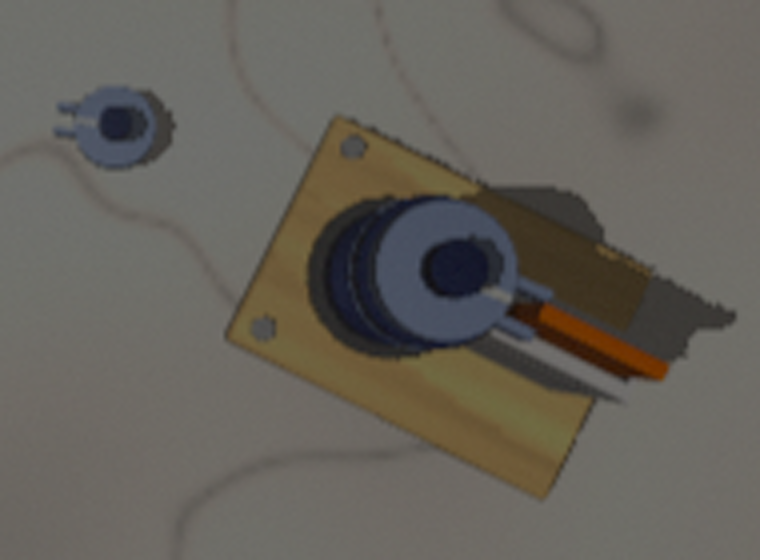

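The crop confirms it: the large cap is on the dumbbell (knob at crop (458,268) → (384,257)) with the orange plate between its ribs. The small cap at crop (117,125) is the decoy.

```bash
python3 - <<'E'
from h import *
np.set_printoptions(precision=4,suppress=True)
s=snap('top')
w=cloud(s); f=s['frame'].astype(int); z=w[...,2]
reg=np.zeros((420,560),bool); reg[190:330,330:460]=1
hsv=cv2.cvtColor(s['frame'],cv2.COLOR_RGB2HSV)
org=(hsv[...,0]<14)&(hsv[...,1]>200)&(hsv[...,2]>100)&reg
print('org',org.sum(),np.percentile(z[org],[5,25,50,75,95]))
R=lambda m:cv2.minAreaRect(w[m][:,:2].astype(np.float32)*1000)
C=lambda m:cv2.minEnclosingCircle(w[m][:,:2].astype(np.float32)*1000)
v,u=np.where(org); r=cv2.minAreaRect(np.stack([u,v],1).astype(np.float32)); bp=cv2.boxPoints(r); print('rect px',r)
P=np.array([at_z(s,p,.225) for p in bp]); print('corners@.225',P[:,:2],'centre',at_z(s,r[0],.225))
hi=reg&~org&(z>.222)&(z<.245); print('knob',hi.sum(),C(hi) if hi.sum() else 0)
b=reg&~org&(z>.192)&(z<.21)&(hsv[...,2]>80); print('body',b.sum(),C(b), w[b].mean(0))
dark=reg&(hsv[...,2]<70)&(z>.2); print('dark',dark.sum(),np.nanmedian(w[dark],0))
m5=reg&(z>.012)&(z<.024); print('base',R(m5))
rs=np.zeros_like(reg); rs[205:235,280:320]=1; print('small',np.nanmax(z[rs]),C(rs&(z>.012)))
rb=np.zeros_like(reg); rb[200:350,110:250]=1; m6=rb&(z>.035)&(z<.06); print('box',m6.sum(),R(m6) if m6.sum() else 0)
E
```

```text
org 33 [0.2234 0.2241 0.2251 0.226  0.2271]
rect px ((421.50006103515625, 275.5000305175781), (31.752164840698242, 3.130495071411133), 26.56505012512207)
corners@.225 [[ 0.5173 -0.2029]
 [ 0.5218 -0.2053]
 [ 0.499  -0.2501]
 [ 0.4945 -0.2476]] centre [ 0.5081 -0.2265  0.225 ]
knob 314 ((519.4918823242188, -202.92726135253906), 52.227054595947266)
body 712 ((521.7152099609375, -192.65838623046875), 59.205482482910156) [ 0.5367 -0.1661  0.1998]
dark 296 [ 0.5346 -0.1695  0.2282]
base ((523.7941284179688, -193.91677856445312), (180.69882202148438, 130.11915588378906), 62.98698043823242)
small 0.04794132359672663 ((616.1810913085938, -23.3345947265625), 26.34329605102539)
box 1171 ((503.4785461425781, 214.55551147460938), (171.2810821533203, 210.25308227539062), 86.51020050048828)
```

move_arm --increments '[{"dz": -0.9,"az": -1,"claw": -1},{"dx": -0.5,"dy": -1,"dz": -1.4,"az": -2,"claw": -1},{"dx": -1,"dy": -2,"dz": -1.4,"az": -3,"claw": -1},{"dx": -1.4,"dy": -3,"dz": -1.4,"az": -4,"claw": -1},{"dx": -1.9,"dy": -4,"dz": -1.4,"az": -5,"claw": -1},{"dx": -2.3,"dy": -5,"dz": -1.4,"az": -6,"claw": -1},{"dx": -2.8,"dy": -6,"dz": -1.4,"az": -7,"claw": -1},{"dx": -3.2,"dy": -7,"dz": -1.4,"az": -8.08,"claw": -1},{"dx": -3.7,"dy": -8,"dz": -1.4,"az": -8.08,"claw": -1},{"dx": -4.06,"dy": -8.7,"dz": -1.4,"az": -8.08,"claw": -1},{"dx": -4.06,"dy": -8.7,"dz": -1.4,"az": -8.08,"claw": -1},{"dx": -4.06,"dy": -8.7,"dz": -1.4,"az": -8.08,"claw": -1}]'

```text
validation failed for argument at $.in...
```

move_arm --increments '[{"dx": 0,"dy": 0,"dz": -0.9,"ax": 0,"ay": 0,"az": -1,"claw": -1}]'

```text
time: 1.0
ee_pos: [0.1378, -0.5287, 0.2706]
tcp_rot: [[0.352, -0.936, -0.001], [-0.936, -0.352, 0.014], [-0.013, -0.004, -1.0]]
force: [0.9, -0.7, 0.2]
gripper_width: 0.0852
```

move_arm --increments '[{"dx": -0.3,"dy": -0.9,"dz": -0.48,"ax": 0,"ay": 0,"az": -1,"claw": -1},{"dx": -0.6,"dy": -1.8,"dz": -0.48,"ax": 0,"ay": 0,"az": -2,"claw": -1},{"dx": -0.95,"dy": -2.7,"dz": -0.48,"ax": 0,"ay": 0,"az": -3,"claw": -1},{"dx": -1.25,"dy": -3.6,"dz": -0.48,"ax": 0,"ay": 0,"az": -4,"claw": -1},{"dx": -1.55,"dy": -4.5,"dz": -0.48,"ax": 0,"ay": 0,"az": -5,"claw": -1},{"dx": -1.85,"dy": -5.4,"dz": -0.48,"ax": 0,"ay": 0,"az": -6,"claw": -1},{"dx": -2.2,"dy": -6.3,"dz": -0.48,"ax": 0,"ay": 0,"az": -7.08,"claw": -1},{"dx": -2.5,"dy": -7.2,"dz": -0.48,"ax": 0,"ay": 0,"az": -7.08,"claw": -1},{"dx": -2.8,"dy": -8.1,"dz": -0.48,"ax": 0,"ay": 0,"az": -7.08,"claw": -1},{"dx": -3.13,"dy": -9.07,"dz": -0.48,"ax": 0,"ay": 0,"az": -7.08,"claw": -1},{"dx": -3.13,"dy": -9.07,"dz": -0.48,"ax": 0,"ay": 0,"az": -7.08,"claw": -1},{"dx": -3.13,"dy": -9.07,"dz": -0.48,"ax": 0,"ay": 0,"az": -7.08,"claw": -1}]'

```text
time: 2.2
ee_pos: [0.5085, -0.2256, 0.3]
tcp_rot: [[0.893, -0.451, -0.001], [-0.451, -0.893, 0.0], [-0.001, 0.0, -1.0]]
force: [-0.4, -0.8, -1.0]
gripper_width: 0.0855
```

move_arm --increments '[{"dx": 0,"dy": 0,"dz": 0.8,"ax": 0,"ay": 0,"az": 0,"claw": -1},{"dx": 0,"dy": 0,"dz": 1.6,"ax": 0,"ay": 0,"az": 0,"claw": -1},{"dx": 0,"dy": 0,"dz": 2.34,"ax": 0,"ay": 0,"az": 0,"claw": -0.5},{"dx": 0,"dy": 0,"dz": 2.34,"ax": 0,"ay": 0,"az": 0,"claw": 0},{"dx": 0,"dy": 0,"dz": 2.34,"ax": 0,"ay": 0,"az": 0,"claw": 0.3},{"dx": 0,"dy": 0,"dz": 2.34,"ax": 0,"ay": 0,"az": 0,"claw": 0.3}]'

```text
time: 2.8
ee_pos: [0.5087, -0.2283, 0.1859]
tcp_rot: [[0.891, -0.455, 0.003], [-0.455, -0.891, -0.003], [0.004, 0.001, -1.0]]
force: [0.6, 0.5, 0.2]
gripper_width: 0.0303
```

```bash
python3 - <<'E'
from h import *
s=snap('side'); save(s,'side1.png',(170,180,310,380),3)
E
```

```text
(no output)
```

View pics/side1.png

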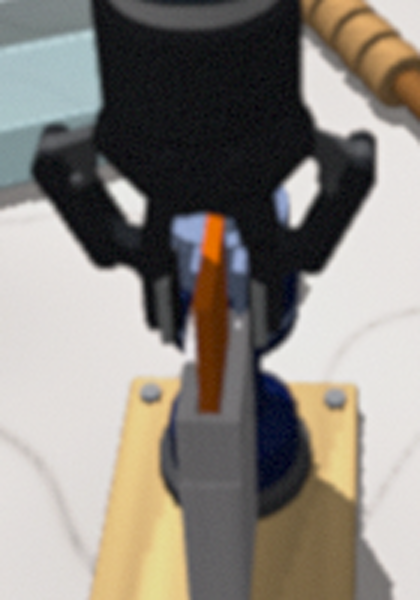

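The plate (crop column ~213) is midway between the pads (columns ~172 and ~260), so I can close on it.

move_arm --increments '[{"dx": 0,"dy": 0,"dz": 0,"ax": 0,"ay": 0,"az": 0,"claw": 0.7},{"dx": 0,"dy": 0,"dz": 0,"ax": 0,"ay": 0,"az": 0,"claw": 1},{"dx": 0,"dy": 0,"dz": 0,"ax": 0,"ay": 0,"az": 0,"claw": 1},{"dx": 0,"dy": 0,"dz": 0,"ax": 0,"ay": 0,"az": 0,"claw": 1},{"dx": 0,"dy": 0,"dz": 0,"ax": 0,"ay": 0,"az": 0,"claw": 1}]'

```text
time: 3.35
ee_pos: [0.5085, -0.2273, 0.1851]
tcp_rot: [[0.891, -0.453, 0.002], [-0.453, -0.891, -0.002], [0.003, 0.001, -1.0]]
force: [-2.0, 0.2, 6.2]
gripper_width: 0.0072
```

move_arm --increments '[{"dx": 0,"dy": 0,"dz": -0.15,"ax": 0,"ay": 0,"az": 0,"claw": 1},{"dx": 0,"dy": 0,"dz": -0.35,"ax": 0,"ay": 0,"az": 0,"claw": 1},{"dx": 0,"dy": 0,"dz": -0.55,"ax": 0,"ay": 0,"az": 0,"claw": 1},{"dx": 0,"dy": 0,"dz": -0.8,"ax": 0,"ay": 0,"az": 0,"claw": 1},{"dx": 0,"dy": 0,"dz": -1.05,"ax": 0,"ay": 0,"az": 0,"claw": 1},{"dx": 0,"dy": 0,"dz": -1.3,"ax": 0,"ay": 0,"az": 0,"claw": 1},{"dx": 0,"dy": 0,"dz": -1.6,"ax": 0,"ay": 0,"az": 0,"claw": 1},{"dx": 0,"dy": 0,"dz": -1.9,"ax": 0,"ay": 0,"az": 0,"claw": 1},{"dx": 0,"dy": 0,"dz": -2.3,"ax": 0,"ay": 0,"az": 0,"claw": 1},{"dx": 0,"dy": 0,"dz": -2.3,"ax": 0,"ay": 0,"az": 0,"claw": 1}]'

```text
time: 4.35
ee_pos: [0.5091, -0.2275, 0.3018]
tcp_rot: [[0.891, -0.454, 0.005], [-0.454, -0.891, -0.004], [0.006, 0.001, -1.0]]
force: [0.0, -1.2, -0.2]
gripper_width: 0.0074
```

```bash
python3 - <<'E'
from h import *
s=snap('side'); save(s,'side2.png',(100,60,380,380),2)
print(manip.observe()['ee_pos'])
E
```

```text
[ 0.50852519 -0.22714757  0.30001451]
```

View pics/side2.png

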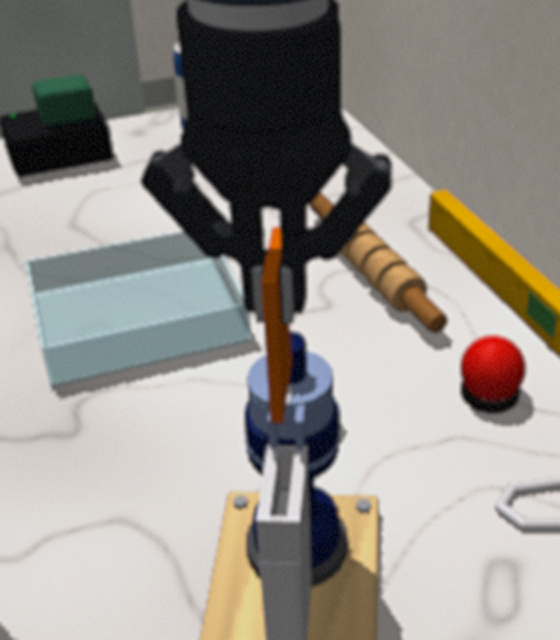

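The plate is held and clear of slot and ribs: its lower edge is at crop (277,420), above the slot's top at (288,450). Next I'll carry it higher to the box.

move_arm --increments '[{"dx": 0,"dy": 0,"dz": -0.5,"ax": 0,"ay": 0,"az": 0,"claw": 1},{"dx": -0.2,"dy": -0.4,"dz": -1,"ax": 0,"ay": 0,"az": 0,"claw": 1},{"dx": -0.6,"dy": -1.2,"dz": -1,"ax": 0,"ay": 0,"az": -0.5,"claw": 1},{"dx": -1,"dy": -2,"dz": -1,"ax": 0,"ay": 0,"az": -1,"claw": 1},{"dx": -1.4,"dy": -2.8,"dz": -1,"ax": 0,"ay": 0,"az": -1.5,"claw": 1},{"dx": -1.85,"dy": -3.6,"dz": -1,"ax": 0,"ay": 0,"az": -2,"claw": 1},{"dx": -2.25,"dy": -4.4,"dz": -1,"ax": 0,"ay": 0,"az": -2.5,"claw": 1},{"dx": -2.65,"dy": -5.2,"dz": -1,"ax": 0,"ay": 0,"az": -3,"claw": 1},{"dx": -3.1,"dy": -6,"dz": -1,"ax": 0,"ay": 0,"az": -3.5,"claw": 1},{"dx": -3.5,"dy": -6.8,"dz": -1,"ax": 0,"ay": 0,"az": -3.9,"claw": 1},{"dx": -4.02,"dy": -7.84,"dz": -0.8,"ax": 0,"ay": 0,"az": -3.9,"claw": 1},{"dx": -4.02,"dy": -7.84,"dz": -0.8,"ax": 0,"ay": 0,"az": -3.9,"claw": 1}]'

```text
time: 5.6
ee_pos: [0.5049, 0.2185, 0.3361]
tcp_rot: [[0.998, -0.057, -0.004], [-0.057, -0.998, 0.002], [-0.004, -0.001, -1.0]]
force: [-1.5, -0.2, -1.1]
gripper_width: 0.0073
```

move_arm --increments '[{"dx": 0,"dy": 0,"dz": 0.7,"ax": 0,"ay": 0,"az": 0,"claw": 1},{"dx": 0,"dy": 0,"dz": 1.4,"ax": 0,"ay": 0,"az": 0,"claw": 1},{"dx": 0,"dy": 0,"dz": 2.1,"ax": 0,"ay": 0,"az": 0,"claw": 1},{"dx": 0,"dy": 0,"dz": 2.8,"ax": 0,"ay": 0,"az": 0,"claw": 1},{"dx": 0,"dy": 0,"dz": 3.5,"ax": 0,"ay": 0,"az": 0,"claw": 1},{"dx": 0,"dy": 0,"dz": 4.2,"ax": 0,"ay": 0,"az": 0,"claw": 1},{"dx": 0,"dy": 0,"dz": 4.7,"ax": 0,"ay": 0,"az": 0,"claw": 1},{"dx": 0,"dy": 0,"dz": 5.1,"ax": 0,"ay": 0,"az": 0,"claw": 1},{"dx": 0,"dy": 0,"dz": 5.4,"ax": 0,"ay": 0,"az": 0,"claw": 1},{"dx": 0,"dy": 0,"dz": 5.4,"ax": 0,"ay": 0,"az": 0,"claw": 1},{"dx": 0,"dy": 0,"dz": 5.4,"ax": 0,"ay": 0,"az": 0,"claw": 1}]'

```text
time: 6.7
ee_pos: [0.5062, 0.2133, 0.068]
tcp_rot: [[0.998, -0.063, -0.001], [-0.063, -0.998, -0.0], [-0.001, 0.0, -1.0]]
force: [-0.7, -0.5, -0.6]
gripper_width: 0.0073
```

move_arm --increments '[{"dx": 0,"dy": 0,"dz": 0.08,"ax": 0,"ay": 0,"az": 0,"claw": 1},{"dx": 0,"dy": 0,"dz": 0.08,"ax": 0,"ay": 0,"az": 0,"claw": 0.5},{"dx": 0,"dy": 0,"dz": 0.08,"ax": 0,"ay": 0,"az": 0,"claw": 0},{"dx": 0,"dy": 0,"dz": 0.08,"ax": 0,"ay": 0,"az": 0,"claw": -0.6},{"dx": 0,"dy": 0,"dz": 0.08,"ax": 0,"ay": 0,"az": 0,"claw": -1},{"dx": 0,"dy": 0,"dz": 0.08,"ax": 0,"ay": 0,"az": 0,"claw": -1},{"dx": 0,"dy": 0,"dz": -0.5,"ax": 0,"ay": 0,"az": 0,"claw": -1},{"dx": 0,"dy": 0,"dz": -1.3,"ax": 0,"ay": 0,"az": 0,"claw": -1},{"dx": 0,"dy": 0,"dz": -2.2,"ax": 0,"ay": 0,"az": 0,"claw": -1},{"dx": 0,"dy": 0,"dz": -3.2,"ax": 0,"ay": 0,"az": 0,"claw": -1},{"dx": 0,"dy": 0,"dz": -4.6,"ax": 0,"ay": 0,"az": 0,"claw": -1},{"dx": 0,"dy": 0,"dz": -4.6,"ax": 0,"ay": 0,"az": 0,"claw": -1}]'

```text
time: 7.9
ee_pos: [0.5082, 0.2143, 0.3043]
tcp_rot: [[0.998, -0.062, 0.009], [-0.062, -0.998, 0.002], [0.009, -0.002, -1.0]]
force: [1.0, 0.7, 0.2]
gripper_width: 0.0855
```

```bash
python3 - <<'E'
from h import *
np.set_printoptions(precision=4,suppress=True)
print(manip.observe()['ee_pos'])
a=snap('side'); b=snap('top')
im=np.hstack([a['frame'][100:300,80:360],b['frame'][180:380,100:460]])[:,:,::-1]
cv2.imwrite('pics/c3.png',cv2.resize(im,None,fx=1.25,fy=1.5))
for n,s in (('side',a),('top',b)):
    for t in ('plate_center','cap_knob'):
        for d in landmark_of(n,t)[:2]: print(n,t,d['confidence'],d['point'],at_depth(s,d['point']),at_z(s,d['point'],.215))
s=b; w=cloud(s); z=w[...,2]; reg=np.zeros((420,560),bool); reg[230:290,355:405]=1
hsv=cv2.cvtColor(s['frame'],cv2.COLOR_RGB2HSV)
C=lambda m:(m.sum(),cv2.minEnclosingCircle(w[m][:,:2].astype(np.float32)*1000),np.mean(w[m],0))
print('knob',C(reg&(z>.2255)&(z<.236)))
print('body',C(reg&(z>.195)&(z<.206)))
E
```

```text
[0.5082 0.2143 0.3043]
side plate_center 0.72 [166.4, 197.7] [0.5067 0.2078 0.0598] [ 0.4682 -0.0266  0.215 ]
side cap_knob 0.72 [246.1, 241.5] [ 0.5378 -0.1784  0.2185] [ 0.5393 -0.1744  0.215 ]
side cap_knob 0.54 [343.5, 258.9] [ 0.7771 -0.0752  0.0149] [ 0.6399 -0.2591  0.215 ]
top plate_center 0.77 [175.9, 278.1] [0.5017 0.2034 0.1003] [0.504  0.1756 0.215 ]
top cap_knob 0.96 [381.5, 257.4] [ 0.5372 -0.1622  0.2298] [ 0.5375 -0.1647  0.215 ]
top cap_knob 0.57 [293.9, 218.9] [ 0.6212 -0.02    0.0204] [ 0.6019 -0.0207  0.215 ]
knob (np.int64(170), ((537.5653076171875, -166.35231018066406), 11.897941589355469), array([ 0.5375, -0.1666,  0.2298]))
body (np.int64(846), ((532.655517578125, -172.56576538085938), 37.07418441772461), array([ 0.5364, -0.1675,  0.1998]))
```

View pics/c3.png

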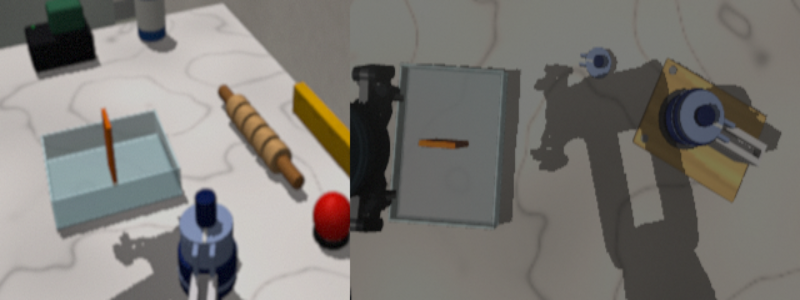

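The plate stands upright in the box: crop (108,145) in the side view and (443,144) in the top view. The knob is at (0.5375, -0.1665) with its top at 0.230, which matches the description. Moving over it next.

move_arm --increments '[{"dx": 0.1,"dy": 0.8,"dz": 0,"ax": 0,"ay": 0,"az": 0.5,"claw": -1},{"dx": 0.2,"dy": 1.6,"dz": 0,"ax": 0,"ay": 0,"az": 1,"claw": -1},{"dx": 0.35,"dy": 2.5,"dz": 0,"ax": 0,"ay": 0,"az": 1.5,"claw": -1},{"dx": 0.5,"dy": 3.4,"dz": 0,"ax": 0,"ay": 0,"az": 2,"claw": -1},{"dx": 0.6,"dy": 4.3,"dz": 0,"ax": 0,"ay": 0,"az": 2.2,"claw": -1},{"dx": 0.75,"dy": 5.2,"dz": 0,"ax": 0,"ay": 0,"az": 2.2,"claw": -1},{"dx": 0.9,"dy": 6.1,"dz": 0,"ax": 0,"ay": 0,"az": 2.2,"claw": -1},{"dx": 1,"dy": 7,"dz": 0,"ax": 0,"ay": 0,"az": 2.2,"claw": -1},{"dx": 1.1,"dy": 7.54,"dz": 0,"ax": 0,"ay": 0,"az": 2.2,"claw": -1},{"dx": 1.1,"dy": 7.54,"dz": 0,"ax": 0,"ay": 0,"az": 2.2,"claw": -0.5},{"dx": 1.1,"dy": 7.54,"dz": 0,"ax": 0,"ay": 0,"az": 2.2,"claw": -0.2},{"dx": 1.1,"dy": 7.54,"dz": 0,"ax": 0,"ay": 0,"az": 2.2,"claw": -0.2}]'

```text
time: 9.4
ee_pos: [0.5375, -0.1647, 0.2973]
tcp_rot: [[0.958, -0.288, -0.002], [-0.288, -0.958, 0.002], [-0.002, -0.001, -1.0]]
force: [0.3, 0.5, -0.1]
gripper_width: 0.0512
```

move_arm --increments '[{"dx": 0,"dy": 0,"dz": 0.6,"ax": 0,"ay": 0,"az": 0,"claw": -0.2},{"dx": 0,"dy": 0,"dz": 1.2,"ax": 0,"ay": 0,"az": 0,"claw": -0.2},{"dx": 0,"dy": 0,"dz": 1.7,"ax": 0,"ay": 0,"az": 0,"claw": -0.2},{"dx": 0,"dy": 0,"dz": 1.88,"ax": 0,"ay": 0,"az": 0,"claw": -0.2},{"dx": 0,"dy": 0,"dz": 1.88,"ax": 0,"ay": 0,"az": 0,"claw": -0.2},{"dx": 0,"dy": 0,"dz": 1.88,"ax": 0,"ay": 0,"az": 0,"claw": 0.2},{"dx": 0,"dy": 0,"dz": 1.88,"ax": 0,"ay": 0,"az": 0,"claw": 0.6},{"dx": 0,"dy": 0,"dz": 1.88,"ax": 0,"ay": 0,"az": 0,"claw": 1},{"dx": 0,"dy": 0,"dz": 1.88,"ax": 0,"ay": 0,"az": 0,"claw": 1},{"dx": 0,"dy": 0,"dz": 1.88,"ax": 0,"ay": 0,"az": 0,"claw": 1}]'

```text
time: 10.4
ee_pos: [0.539, -0.1661, 0.2062]
tcp_rot: [[0.957, -0.289, 0.003], [-0.289, -0.957, -0.001], [0.004, 0.0, -1.0]]
force: [1.1, 1.7, 6.1]
gripper_width: 0.0218
```

```bash
python3 -c "
from h import *
o=manip.observe(); print(o['ee_pos'],o['force'],o['torque'],o['gripper_width'],o['joint_pos'])"
```

```text
[ 0.53898648 -0.16613084  0.20619772] [1.08804386 1.68939595 6.14483931] [0.18862069 0.03533806 0.00536422] 0.021816989603066383 [-2.84810604e+01  1.71355006e+01  8.83871061e+01  3.37294943e-02
  7.42716649e+01 -1.17113520e+01]
```

move_arm --increments '[{"dx": 0,"dy": 0,"dz": 0,"ax": 0,"ay": 0,"az": 0.8,"claw": 1},{"dx": 0,"dy": 0,"dz": 0,"ax": 0,"ay": 0,"az": 1.6,"claw": 1},{"dx": 0,"dy": 0,"dz": 0,"ax": 0,"ay": 0,"az": 2.4,"claw": 1},{"dx": 0,"dy": 0,"dz": 0,"ax": 0,"ay": 0,"az": 3.2,"claw": 1},{"dx": 0,"dy": 0,"dz": 0,"ax": 0,"ay": 0,"az": 3.2,"claw": 1}]'

```text
time: 10.9
ee_pos: [0.539, -0.1666, 0.2062]
tcp_rot: [[0.808, -0.59, 0.003], [-0.59, -0.808, -0.002], [0.004, -0.0, -1.0]]
force: [-0.2, -1.2, 5.5]
gripper_width: 0.0222
```

```bash
python3 -c "
from h import *
o=manip.observe(); print(o['ee_pos'],o['force'],o['torque'],o['gripper_width'],o['joint_pos'],o['joint_torque'])
s=snap('top'); t=snap('side')
im=np.hstack([cv2.resize(s['frame'][220:310,340:460],None,fx=3,fy=3),cv2.resize(t['frame'][220:310,180:300],None,fx=3,fy=3)])
cv2.imwrite('pics/c4.png',im[:,:,::-1])"
```

```text
[ 0.53895732 -0.16659384  0.20622335] [-0.20757359 -1.20126779  5.464706  ] [-0.00670422  0.03191734 -0.0603994 ] 0.022221605391516755 [-2.85009678e+01  1.71376003e+01  8.83805033e+01 -4.70017846e-03
  7.42560296e+01  7.62978550e+00] [ 1.10598975e-01 -4.31088352e+01 -2.61738485e+01 -2.13776878e-02
 -3.00597225e-02  6.31312653e-01]
```

View pics/c4.png

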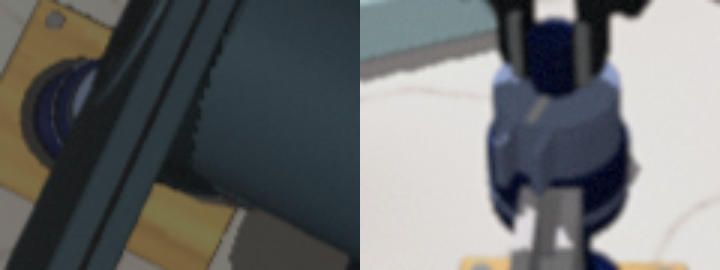

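It's ambiguous between a 10° stop with slip and the full 19°. Turning further the same way should separate the two.

move_arm --increments '[{"dx": 0,"dy": 0,"dz": 0,"ax": 0,"ay": 0,"az": 0.8,"claw": 1},{"dx": 0,"dy": 0,"dz": 0,"ax": 0,"ay": 0,"az": 1.6,"claw": 1},{"dx": 0,"dy": 0,"dz": 0,"ax": 0,"ay": 0,"az": 2.4,"claw": 1},{"dx": 0,"dy": 0,"dz": 0,"ax": 0,"ay": 0,"az": 3.2,"claw": 1}]'

```text
time: 11.4
ee_pos: [0.5389, -0.1666, 0.2062]
tcp_rot: [[0.568, -0.823, 0.003], [-0.823, -0.568, -0.002], [0.004, -0.002, -1.0]]
force: [0.3, -0.7, 6.5]
gripper_width: 0.0219
```

```bash
python3 -c "
from h import *
np.set_printoptions(precision=3,suppress=True)
o=manip.observe(); print(o['ee_pos'],o['force'],o['torque'],o['gripper_width'],o['joint_pos'],o['joint_torque'])
t=snap('side')
cv2.imwrite('pics/c5.png',cv2.resize(t['frame'][220:310,180:300],None,fx=4,fy=4)[:,:,::-1])
for a in (0,10,19,38):
  th=np.radians(-117-a)
  p=proj(t,[.538+.044*np.cos(th),-.1675+.044*np.sin(th),.19]); print(a,(p-[180,220])*4)
"
```

```text
[ 0.539 -0.167  0.206] [ 0.26  -0.727  6.549] [0.018 0.046 0.087] 0.02193715575704594 [-28.501  17.137  88.382  -0.013  74.251  26.878] [ -0.003 -43.174 -26.136   0.098   0.04   -1.014]
0 [243.458 219.737]
10 [220.355 217.66 ]
19 [200.583 213.419]
38 [164.539 197.807]
```

View pics/c5.png

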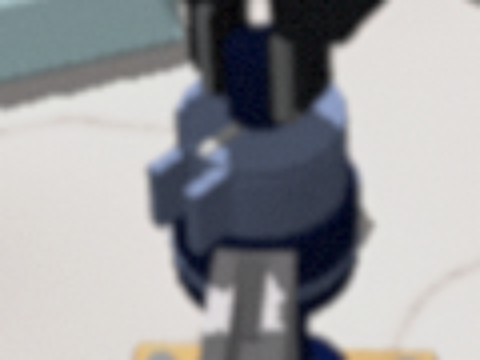

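The ribs are now at crop (180,195), which fits the ~38° prediction. The cap is turning freely, so clockwise from above loosens it. Continuing to about 68°.

move_arm --increments '[{"dx": 0,"dy": 0,"dz": 0,"ax": 0,"ay": 0,"az": 0.8,"claw": 1},{"dx": 0,"dy": 0,"dz": 0,"ax": 0,"ay": 0,"az": 1.6,"claw": 1},{"dx": 0,"dy": 0,"dz": 0,"ax": 0,"ay": 0,"az": 2.4,"claw": 1},{"dx": 0,"dy": 0,"dz": 0,"ax": 0,"ay": 0,"az": 3.2,"claw": 1},{"dx": 0,"dy": 0,"dz": 0,"ax": 0,"ay": 0,"az": 4,"claw": 1},{"dx": 0,"dy": 0,"dz": 0,"ax": 0,"ay": 0,"az": 5,"claw": 1},{"dx": 0,"dy": 0,"dz": 0,"ax": 0,"ay": 0,"az": 5,"claw": 1},{"dx": 0,"dy": 0,"dz": 0,"ax": 0,"ay": 0,"az": 5,"claw": 1}]'

```text
time: 12.25
ee_pos: [0.5389, -0.1666, 0.2062]
tcp_rot: [[0.084, -0.996, 0.003], [-0.997, -0.084, -0.002], [0.002, -0.003, -1.0]]
force: [-0.3, 0.7, 5.6]
gripper_width: 0.0224
```

```bash
python3 -c "
from h import *
np.set_printoptions(precision=3,suppress=True)
o=manip.observe(); print(o['ee_pos'],o['force'],o['torque'],o['gripper_width'],o['joint_pos'])
t=snap('side')
cv2.imwrite('pics/c6.png',cv2.resize(t['frame'][220:310,180:300],None,fx=4,fy=4)[:,:,::-1])
for a in (38,50,60,68):
  th=np.radians(-117-a)
  p=proj(t,[.538+.044*np.cos(th),-.1675+.044*np.sin(th),.19]); print(a,(p-[180,220])*4)
"
```

```text
[ 0.539 -0.167  0.206] [-0.314  0.736  5.567] [-0.063  0.03  -0.073] 0.02236077904464682 [-28.503  17.137  88.382  -0.013  74.256  56.709]
38 [164.539 197.807]
50 [147.285 184.103]
60 [136.841 171.033]
68 [131.254 159.829]
```

View pics/c6.png

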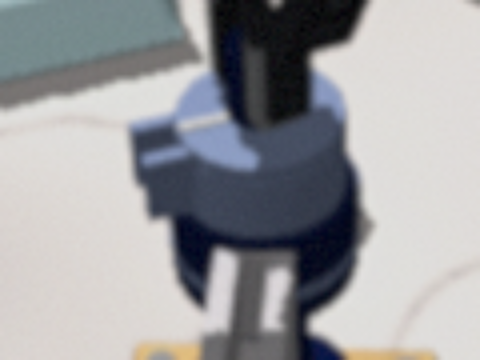

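The ribs are at crop (145,165), about 66° round. Lifting straight up, gently at first.

move_arm --increments '[{"dx": 0,"dy": 0,"dz": -0.1,"ax": 0,"ay": 0,"az": 0,"claw": 1},{"dx": 0,"dy": 0,"dz": -0.2,"ax": 0,"ay": 0,"az": 0,"claw": 1},{"dx": 0,"dy": 0,"dz": -0.35,"ax": 0,"ay": 0,"az": 0,"claw": 1},{"dx": 0,"dy": 0,"dz": -0.5,"ax": 0,"ay": 0,"az": 0,"claw": 1}]'

```text
time: 12.7
ee_pos: [0.5379, -0.1659, 0.2299]
tcp_rot: [[0.084, -0.996, -0.0], [-0.996, -0.084, 0.0], [-0.0, 0.0, -1.0]]
force: [0.4, 0.4, -0.8]
gripper_width: 0.0222
```

Wrist force is only about 1 N, so the cap is free. Raising it the rest of the way.

move_arm --increments '[{"dx": 0,"dy": 0,"dz": -0.2,"ax": 0,"ay": 0,"az": 0,"claw": 1},{"dx": 0,"dy": 0,"dz": -0.4,"ax": 0,"ay": 0,"az": 0,"claw": 1},{"dx": 0,"dy": 0,"dz": -0.65,"ax": 0,"ay": 0,"az": 0,"claw": 1},{"dx": 0,"dy": 0,"dz": -0.9,"ax": 0,"ay": 0,"az": 0,"claw": 1},{"dx": 0,"dy": 0,"dz": -1.1,"ax": 0,"ay": 0,"az": 0,"claw": 1},{"dx": 0,"dy": 0,"dz": -1.2,"ax": 0,"ay": 0,"az": 0,"claw": 1},{"dx": 0,"dy": 0,"dz": -1.2,"ax": 0,"ay": 0,"az": 0,"claw": 1},{"dx": 0,"dy": 0,"dz": -1.2,"ax": 0,"ay": 0,"az": 0,"claw": 1},{"dx": 0,"dy": 0,"dz": -1.2,"ax": 0,"ay": 0,"az": 0,"claw": 1},{"dx": 0,"dy": 0,"dz": -1.2,"ax": 0,"ay": 0,"az": 0,"claw": 1}]'

```text
time: 13.7
ee_pos: [0.5377, -0.1658, 0.2886]
tcp_rot: [[0.084, -0.996, -0.001], [-0.996, -0.084, 0.001], [-0.001, 0.001, -1.0]]
force: [-0.3, 0.2, -1.6]
gripper_width: 0.0219
```

```bash
python3 -c "
from h import *
np.set_printoptions(precision=3,suppress=True)
o=manip.observe(); print(o['time'],o['ee_pos'],o['force'],o['torque'],o['gripper_width'],o['qd'])
t=snap('side'); save(t,'c7.png',(90,110,420,350),2)
for n in ('cap_knob','plate_center','cap','ball_center','roller','carabiner'):
  for d in landmark_of('side',n)[:1]: print(n,d['confidence'],d['point'],at_depth(t,d['point']))
print(proj(t,[.538,-.1666,.292]))
"
```

```text
13.7 [ 0.538 -0.166  0.289] [-0.297  0.174 -1.628] [-0.005 -0.002  0.007] 0.021935328320050167 [ 0.048 -0.012 -0.204  0.08  -0.05  -0.015]
cap_knob 0.85 [239.9, 188.5] [ 0.53  -0.184  0.308]
plate_center 0.84 [169.3, 198.7] [0.509 0.19  0.067]
cap 0.55 [238.4, 216.0] [ 0.524 -0.191  0.273]
ball_center 0.58 [346.0, 243.8] [ 0.778 -0.075  0.053]
roller 0.66 [283.5, 195.0] [0.757 0.152 0.032]
carabiner 0.92 [381.5, 313.6] [ 0.772 -0.21  -0.   ]
[240.991 190.883]
```

View pics/c7.png

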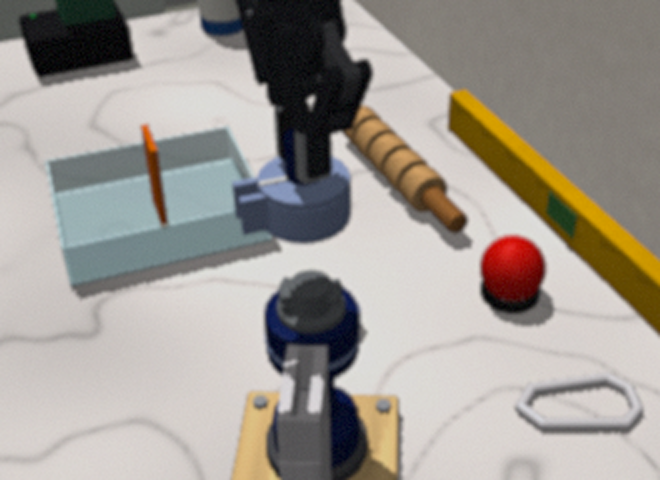

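The cap hangs level at crop (303,205), well clear of the bare neck at (310,300). The plate stands in the box at (153,175), and the bystanders haven't moved. Handing in.

```bash
python3 -c "
from h import *
print(close_job())"
```

```text
the job is handed in; nothing more can be done
None
```

The job is handed in with the cap unscrewed and held up over the dumbbell; the hand-in reports no verdict. I drew the plate straight up out of its slot and let it go in the clear box. I then gripped the knob, found that the cap loosens clockwise seen from above, turned it about 66° and lifted it clear.

**Last checks at 13.7 s of the 54 s allowed:**
- **Cap:** held level and still, with its knob about 0.30 m above the table and the bare neck visible well below it. The gripper opening was 22 mm and the wrist force about 1.6 N.
- **Plate:** standing upright and untouched in the box.
- **Bystanders:** the roller, ball and carabiner were where they started, as far as the side camera shows.

**What was unclear:** the view after the first 19° of turning could not tell a free turn from slipping at the stop. A further turn the same way settled it. The low-confidence network hits on other things, such as the small look-alike cap on the table, were ruled out by size and height.

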